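# Bring the yellow stamp round on the carousel and stand it on its ink pad

## Task

Turn the stamp carousel by the black knob on top of its case until the yellow stamp stands in the middle of the notch at the front of the case, then lift the yellow stamp out through the notch. Stand it upright on the yellow ink pad, with its whole foot on the felt, lowering it right onto the felt before letting go. Leave the other stamps standing in the carousel and do not disturb the other things on the desk.

Things in the scene. Friction and masses are not known exactly. Their poses are not given: they have to be found in the camera images.
- case: Fixed case, 330 x 330 mm, 134 mm high: dark base board 20 mm thick, clear walls (5 mm), top of steel wires (5 mm thick, some 30 mm apart, at 131 mm). Origin: centre of its underside, on the carousel's axis; z up; its front, with the notch, faces its own -x. Walls and wires keep stamps in except at the notch. Its yaw differs each time, by up to 0.25 rad.
- notch_mid (a point): Middle of the notch in the case's front, edged in steel: on the case's middle line, 105 mm in front of its axis (case x = -105 mm), 131 mm above the table. The notch is 160 mm wide (80 mm to each side along the case's y), cut from the front wall (full height above the base board) and from the wire top (from the front back to 35 mm before the axis).
- carousel (a joint): Angle (rad) of the carousel about the case's upright axis, positive anticlockwise from above; 0 is where it stood at the start. Turns either way (+-6.5 rad), stays where left, takes about 0.06 N m. A cream dish, 300 mm wide, 12 mm lip, floor 30 mm above the table, four quarter compartments with dividers 30 mm high; in each a loose stamp about 105 mm from the axis, riding along.
- knob_grip (a point): Centre of the black round knob (diameter 52 mm, 50 mm high, upright, on the case's axis) which sticks out above the case's wire top and turns the carousel with it, 1 to 1. The point lies on the axis 172 mm above the table; the knob reaches from 144 to 194 mm. It can be gripped from above at any yaw.
- yellow_center (a point): Centre (45 mm above its underside) of the yellow hand stamp, the one to move. Loose, round, upright, 90 mm tall, about 0.12 kg: a yellow foot of 44 mm diameter and 22 mm height, above it an upright handle of 28 mm diameter whose upper third is yellow. z is up along the handle.
- red_center (a point): Centre (45 mm above its underside) of the red hand stamp, leave it in the carousel. Loose, round, upright, 90 mm tall, about 0.12 kg: a red foot of 44 mm diameter and 22 mm height, above it an upright handle of 28 mm diameter whose upper third is red. z is up along the handle.
- blue_center (a point): Centre (45 mm above its underside) of the blue hand stamp, leave it in the carousel. Loose, round, upright, 90 mm tall, about 0.12 kg: a blue foot of 44 mm diameter and 22 mm height, above it an upright handle of 28 mm diameter whose upper third is blue. z is up along the handle.
- green_center (a point): Centre (45 mm above its underside) of the green hand stamp, leave it in the carousel. Loose, round, upright, 90 mm tall, about 0.12 kg: a green foot of 44 mm diameter and 22 mm height, above it an upright handle of 28 mm diameter whose upper third is green. z is up along the handle.
- yellow_pad_top (a point): Centre of the upper face of the yellow ink pad: a fixed flat black tray, 110 x 110 mm, with 100 x 100 mm of firm yellow felt (sides along the point's x and y) whose face is 18 mm above the table. z up.
- pink_pad_top (a point): The same for the pink ink pad, which is not wanted. The two pads may have changed places.
- red_spool: Loose red wooden spool, 40 mm diameter, 64 mm tall, bystander. Origin at its underside.
- blue_spool: Loose pale blue wooden spool, 40 mm diameter, 64 mm tall, bystander. Origin at its underside.
- ink_roller: Loose ink roller with a wooden handle, lying, about 180 mm long, 40 mm high, bystander. Origin under the roller.
- yellow_stamp: The yellow stamp again, with its origin at the centre of its underside.
Not all that is in view belongs to the job. There is more than one size of the yellow_stamp; the job needs the middle-sized.

How it is judged:
By the outcome, as a careful person would: the job done as asked, in the order asked, and still so for the second after the job is handed in, with the robot touching nothing.
It also fails if it takes over 67 s, if anything falls off the work surface, if the arm or the gripper's body presses on something with over 40 N, if the wrist force passes 120 N, or if a joint passes its speed limit or range.

## Robot

A 6-joint arm with a two-finger parallel gripper is mounted at the origin on the work surface. World frame = base frame: x ahead of the robot, y to its left, z up, the work surface at z = 0. Lengths are in m, angles in rad, forces in N, time in s.
With the tool pointing down it reaches from about 0.425 to 0.95 m from the base axis. Payload 3.5 kg.
Tool frame: the origin (TCP) lies midway between the tips of the shut fingers; the grasp point (between the pads) lies 19 mm behind it; x points along the fingers, z is the direction in which the jaws open and shut, and the axes are right-handed (so a half turn about x gives the same grasp; the last joint's range is limited). The gripper opens to 85 mm and grips with 20 to 120 N. Pads are 22 mm wide; open, the fingers measure 114 mm over their backs; the gripper's body (76 mm by 85 mm) begins 54 mm behind the grasp point. The pads swing forward as they close: fully open they stand 13 mm farther back than shut.
Start: joints at [-1.389, 0.286, 1.577, -0, 1.279, -0.15], TCP at [0.22, -0.638, 0.231] pointing down, gripper open.
Joint ranges: [-2.77, 2.77], [-0.9, 2.22], [0.21, 2.48], [-1.53, 4.67], [0.24, 2.81], [-2.84, 2.84]. Speed limits (rad/s): [2.79, 2.79, 3.14, 3.14, 3.14, 3.14].

## Interface

Orientations are given as a unit quaternion [x, y, z, w].
In Python, from plant import readout, eyes, ctrl gives the robot as it stands.
- The arm moves only by the tool move_arm, never from a script. Its argument "commands" is a list of rows, each a list of 7 numbers: the turn, a rotation vector about the world's x, y, z in rad, then the shift along the world's x, y, z in mm, then the closure in counts, from 0 (fully open) to 255 (shut). A call has 1 to 12 rows; each row is the pose to reach, as a shift and turn from the pose measured when the call began; what a row does not reach only later rows make up. A row lasts 1/10 s, in which the tool goes at most 50 mm and 8.59 degrees, less where a joint would pass 70% of its speed; a pose out of reach is approached as far as the arm can. A call with a gripper value outside its range is refused whole. The fingers move at their own pace and stop on an object; "newtons" is the grip in N (left out, the last holds). Time passes only in rows, so rows that repeat a pose let the fingers close. It gives the time, the measured TCP pose, the force and the opening at its end, in the units of the state.
- readout.get_state(): the state, without advancing time (a new reading comes with each control period).
- eyes.read_camera(name): name is "scene" or "top"; returns a dict with "color" (420x560x3 uint8, red, green, blue), "depth" (420x560 float32, m along the optical axis (not along the pixel's ray), 0 where there is no reading), "K" (3x3 intrinsics, pixels), "eye" and "attitude" of the camera in the world. Camera axes: x right, y down, z forward; pixel columns grow to the right and rows downward; lengths in m; the calibration is good to about 2 mm. A picture is of the moment at which its call begins.
- ctrl.sign_off(): hands the job in, once; it reports no verdict.
The state is a dict: "time": time; "qpos": joint angles; "dq": joint speeds; "joint_efforts": joint torques, N m; "eef_pos": TCP position; "tcp_rot": TCP orientation; "contact_force": force on the tool from outside, world axes, zero at the start; "wrist_torque": the same for the moment, N m; "opening": opening from 0.0 (shut) to 1.0 (fully open).
Only numpy, scipy, OpenCV 4.12 (cv2) and the standard library are available. Lean on these libraries where they do the work, as an engineer would, in place of code of your own. Each camera call takes 0.05 s, during which the arm holds its last target.

## Working session

There is one attempt and no reset: what is moved stays moved. The work goes in short steps, Python scripts to look and compute and a tool call to move; the robot and the scene stay as the last step left them, time stands still between calls to the robot, and variables do not carry over. Pictures are saved under pics/ and viewed, and the job is handed in when it is done.

Besides the shell and the picture viewer there is one more tool, called after ">>>" in YAML: its name, and indented under it one key for each argument. move_arm: Moves the arm, as the interface text tells. Its arguments: {"type":"object","properties":{"commands":{"type":"array"},"newtons":{"type":"number"}},"required":["commands"]}

```bash
ls; mkdir -p pics
cat > h.py <<'E'
import numpy as np,cv2
from scipy.spatial.transform import Rotation as R
from plant import readout,eyes,ctrl
def shot(n,f):
    d=eyes.read_camera(n); cv2.imwrite('pics/'+f+'.png',d['color'][:,:,::-1]); np.savez('/tmp/'+f+'.npz',**{k:np.array(v) for k,v in d.items()}); return d
def att(d):
    a=np.array(d['attitude']); return R.from_quat(a).as_matrix() if a.size==4 else a.reshape(3,3)
def cloud(d):
    K=np.array(d['K']);z=d['depth'];v,u=np.mgrid[:z.shape[0],:z.shape[1]]
    p=np.stack([(u-K[0,2])/K[0,0]*z,(v-K[1,2])/K[1,1]*z,z],-1)
    return p@att(d).T+np.array(d['eye'])
def proj(d,P):
    q=(np.atleast_2d(P)-np.array(d['eye']))@att(d); K=np.array(d['K'])
    return np.c_[q[:,0]/q[:,2]*K[0,0]+K[0,2],q[:,1]/q[:,2]*K[1,1]+K[1,2]]
E
python3 - <<'E'
from h import *
for n in('scene','top'):
    d=shot(n,n+'0'); print(n,d['eye'],d['attitude'],d['K'])
print(readout.get_state())
E
```

```text
pics
scene [0.92149775 0.4910902  0.94778575] [ 0.26525633  0.90043293 -0.32783572 -0.10669281] [[471.39038147   0.         277.88034578]
 [  0.         471.39038147 206.51203831]
 [  0.           0.           1.        ]]
top [ 0.2268773  -0.0763914   1.57609107] [-0.68302278  0.72267046 -0.07941127  0.07015077] [[537.20215619   0.         277.18762154]
 [  0.         537.20215619 218.02863815]
 [  0.           0.           1.        ]]
{'time': 0.1, 'qpos': array([-1.38900104e+00,  2.87141360e-01,  1.57800405e+00, -2.49450219e-05,
        1.27860776e+00, -1.49977477e-01]), 'dq': array([ 0.00050571, -0.00222196, -0.00270055, -0.00046449, -0.00049767,
        0.00082867]), 'joint_efforts': array([ 7.14792550e-04, -4.07296443e+01, -2.93695968e+01, -1.02808899e-04,
        3.44017666e-03,  7.92074758e-06]), 'eef_pos': array([ 0.21979043, -0.63759524,  0.23005701]), 'tcp_rot': array([ 0.41109597,  0.57625516, -0.41004517,  0.57514611]), 'contact_force': array([-0.42822684, -0.00226548,  1.08501434]), 'wrist_torque': array([ 0.01935284,  0.01148509, -0.00229153]), 'opening': 0.9961666549462926}
```

```bash
ls -la; ls -la pics
```

```text
total 16
drwxr-xr-x  3 agent agent 4096 Dec  6 14:44 .
drwxr-xr-x 23 root  root  4096 Dec  6 14:43 ..
-rw-r--r--  1 agent agent  741 Dec  6 14:44 h.py
drwxr-xr-x  2 agent agent 4096 Dec  6 14:44 pics
total 720
drwxr-xr-x 2 agent agent   4096 Dec  6 14:44 .
drwxr-xr-x 3 agent agent   4096 Dec  6 14:44 ..
-rw-r--r-- 1 agent agent 404671 Dec  6 14:44 scene0.png
-rw-r--r-- 1 agent agent 322446 Dec  6 14:44 top0.png
```

View pics/scene0.png

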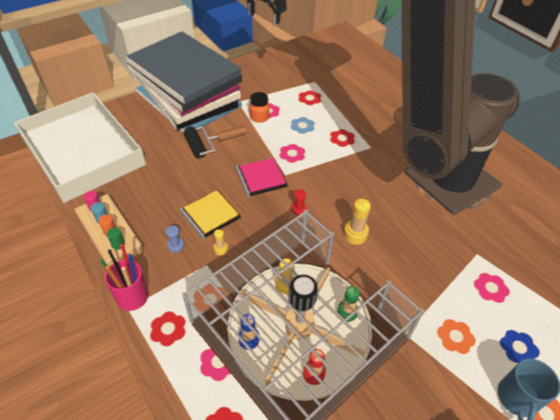

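View pics/top0.png

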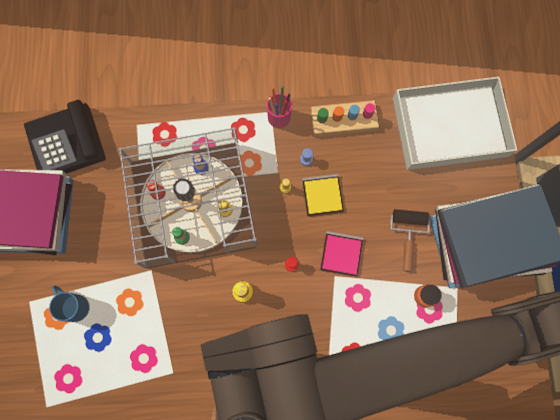

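Run:
```python
from h import *
for n in('scene0','top0'):
    d=dict(np.load(f'/tmp/{n}.npz')); P=cloud(d)
    pts={'scene0':dict(knob=(303,283),ypad=(210,213),ppad=(262,177),yst=(284,266),ysmall=(220,234),ybig=(361,207),redsp=(300,195),grn=(350,292),red=(315,358),blue=(247,321)),
     'top0':dict(knob=(183,187),ypad=(323,196),ppad=(343,254),yst=(224,206),ysmall=(286,184),ybig=(242,290),redsp=(291,264),bsp=(307,156),grn=(180,235),red=(154,190),blue=(200,160))}[n]
    for k,(u,v) in pts.items(): print(n,k,np.round(np.median(P[v-1:v+2,u-1:u+2].reshape(-1,3),0),3))
d=dict(np.load('/tmp/top0.npz'));c=d['color'][110:320,110:380];cv2.imwrite('pics/topz.png',cv2.resize(c,None,fx=2.9,fy=2.8,interpolation=cv2.INTER_CUBIC)[:,:,::-1])
d=dict(np.load('/tmp/scene0.npz'));c=d['color'][170:410,150:430];cv2.imwrite('pics/scz.png',cv2.resize(c,None,fx=2.5,fy=2.5,interpolation=cv2.INTER_CUBIC)[:,:,::-1])
```

```text
scene0 knob [0.622 0.142 0.194]
scene0 ypad [ 0.632 -0.235  0.018]
scene0 ppad [ 0.453 -0.273  0.016]
scene0 yst [0.603 0.055 0.12 ]
scene0 ysmall [ 0.659 -0.126  0.068]
scene0 ybig [0.363 0.015 0.12 ]
scene0 redsp [ 0.428 -0.131  0.062]
scene0 grn [0.525 0.177 0.119]
scene0 red [0.664 0.249 0.119]
scene0 blue [0.73  0.12  0.121]
top0 knob [0.623 0.143 0.193]
top0 ypad [ 0.622 -0.248  0.017]
top0 ppad [ 0.443 -0.293  0.018]
top0 yst [0.581 0.041 0.12 ]
top0 ysmall [ 0.651 -0.137  0.067]
top0 ybig [0.347 0.001 0.118]
top0 redsp [ 0.417 -0.137  0.065]
top0 bsp [ 0.734 -0.204  0.062]
top0 grn [0.507 0.166 0.116]
top0 red [0.641 0.236 0.116]
top0 blue [0.719 0.104 0.118]
```

View pics/topz.png

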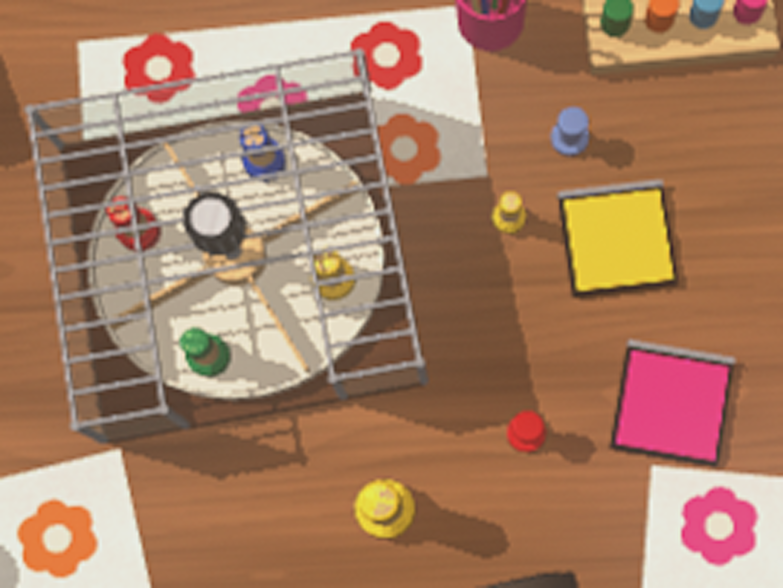

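View pics/scz.png

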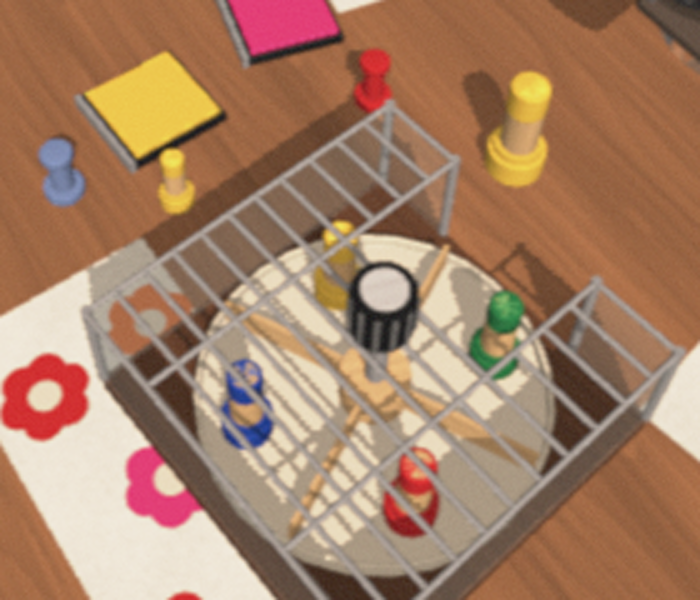

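```bash
cat > m.py <<'E'
from h import *
def top_of(P,c,zlo,zhi,r=.04):
    Q=P.reshape(-1,3);m=(Q[:,2]>zlo)&(Q[:,2]<zhi)&(np.hypot(Q[:,0]-c[0],Q[:,1]-c[1])<r)
    q=Q[m][:,:2].astype(np.float32)
    if len(q)<5: return None
    (x,y),r=cv2.minEnclosingCircle(q); return np.round([x,y,r,*q.mean(0),len(q)],4)
def stamps(d,cols=('yellow','red','blue','green'),c=(.622,.142)):
    P=cloud(d);hsv=cv2.cvtColor(d['color'],cv2.COLOR_RGB2HSV);H,S=hsv[...,0].astype(int),hsv[...,1]
    rng=dict(yellow=(20,32),red=(-6,6),blue=(108,130),green=(50,85))
    out={}
    for k in cols:
        lo,hi=rng[k];h=np.where(H>150,H-180,H) if k=='red' else H
        m=(h>=lo)&(h<=hi)&(S>110)&(P[...,2]>.112)&(P[...,2]<.125)&(np.hypot(P[...,0]-c[0],P[...,1]-c[1])<.15)
        m2=(h>=lo)&(h<=hi)&(S>110)&(P[...,2]>.03)&(P[...,2]<.125)&(np.hypot(P[...,0]-c[0],P[...,1]-c[1])<.15)
        q=P[m]; out[k]=(len(q),np.round(q.mean(0),4) if len(q) else None, m2.sum())
        if len(q)>3:
            (x,y),r=cv2.minEnclosingCircle(q[:,:2].astype(np.float32)); out[k]+=((round(x,4),round(y,4),round(r,4)),)
    return out
E
python3 - <<'E'
from m import *
for n in('scene0','top0'):
    d=dict(np.load(f'/tmp/{n}.npz'));P=cloud(d);Q=P.reshape(-1,3)
    print(n,'knob',top_of(P,(.622,.142),.188,.2))
    m=(Q[:,2]>.127)&(Q[:,2]<.139)&(np.hypot(Q[:,0]-.622,Q[:,1]-.142)<.26)&(np.hypot(Q[:,0]-.622,Q[:,1]-.142)>.05)
    q=Q[m][:,:2].astype(np.float32); r=cv2.minAreaRect(q); print('case',r, r[2]); print(np.round(cv2.boxPoints(r),3))
    for k,v in stamps(d).items(): print(k,v)
    hsv=cv2.cvtColor(d['color'],cv2.COLOR_RGB2HSV)
    for nm,(lo,hi),c in(('ypad',(20,32),(.63,-.24)),('ppad',(160,175),(.45,-.285))):
        mm=(hsv[...,0]>=lo)&(hsv[...,0]<=hi)&(hsv[...,1]>140)&(P[...,2]<.03)&(P[...,2]>.008)&(np.hypot(P[...,0]-c[0],P[...,1]-c[1])<.09)
        print(nm,cv2.minAreaRect(P[mm][:,:2].astype(np.float32)),P[mm].mean(0),mm.sum())
    for nm,c,z in(('ysmall',(.655,-.13),.064),('ybig',(.355,.01),.11),('redsp',(.42,-.135),.058),('bsp',(.734,-.204),.058)): print(nm,top_of(P,c,z,z+.02))
E
```

```text
scene0 knob [6.246e-01 1.476e-01 2.880e-02 6.260e-01 1.491e-01 5.820e+02]
case ((0.6245880722999573, 0.14764051139354706), (0.3352087140083313, 0.3334835171699524), 7.648151397705078) 7.648151397705078
[[ 0.436  0.291]
 [ 0.481 -0.04 ]
 [ 0.813  0.005]
 [ 0.769  0.335]]
yellow (62, array([0.5971, 0.0497, 0.1184]), np.int64(208), (0.5964, 0.0506, 0.0143))
red (100, array([0.6627, 0.2483, 0.1183]), np.int64(355), (0.6592, 0.2465, 0.0144))
blue (31, array([0.7355, 0.1204, 0.1177]), np.int64(147), (0.7299, 0.1174, 0.0133))
green (98, array([0.5234, 0.1825, 0.1181]), np.int64(201), (0.5217, 0.1785, 0.0139))
ypad ((0.6255105137825012, -0.2414650321006775), (0.10451153665781021, 0.10839653760194778), 4.173370361328125) [ 0.62816644 -0.23983805  0.01583241] 1258
ppad ((0.4446958899497986, -0.2843801975250244), (0.10756180435419083, 0.10408500581979752), 76.26459503173828) [ 0.4476783  -0.28063543  0.01596822] 1028
ysmall [ 6.614e-01 -1.321e-01  1.180e-02  6.617e-01 -1.311e-01  6.200e+01]
ybig [3.554e-01 7.900e-03 2.170e-02 3.578e-01 1.150e-02 1.890e+02]
redsp [ 4.263e-01 -1.347e-01  1.730e-0
[... 611 characters left out ...]
 0.1122, 0.0128))
green (28, array([0.5178, 0.1731, 0.1201]), np.int64(48), (0.5148, 0.1737, 0.0127))
ypad ((0.6251530647277832, -0.247625932097435), (0.10557698458433151, 0.10384073108434677), 4.1507649421691895) [ 0.62353919 -0.24741945  0.01707556] 1107
ppad ((0.44345277547836304, -0.2885240614414215), (0.10157368332147598, 0.10441416501998901), 76.34332275390625) [ 0.44242291 -0.28840354  0.01710167] 1181
ysmall [ 6.550e-01 -1.368e-01  1.080e-02  6.552e-01 -1.364e-01  3.800e+01]
ybig [3.501e-01 5.500e-03 1.940e-02 3.497e-01 5.100e-03 1.610e+02]
redsp [ 4.214e-01 -1.399e-01  1.560e-02  4.213e-01 -1.400e-01  9.000e+01]
bsp [ 7.415e-01 -2.076e-01  1.650e-02  7.422e-01 -2.063e-01  7.000e+01]
```

Run:
```python
from m import *
s=readout.get_state();M=R.from_quat(s['tcp_rot']).as_matrix();print(M.round(3)); print(np.degrees(np.arctan2(M[1,2],M[0,2])),np.degrees(np.arctan2(M[1,1],M[0,1])))
d=dict(np.load('/tmp/top0.npz'));print(att(d).round(3));P=cloud(d)
d2=dict(np.load('/tmp/scene0.npz'));P2=cloud(d2)
# table height check & max heights
for q in (P,P2): 
  m=(q[...,0]>.3)&(q[...,0]<.75)&(q[...,1]>-.6)&(q[...,1]<-.05); print(np.median(q[m][:,2]), (q[m][:,2]).max())
# registration: edges of books etc
```

```text
[[-0.     0.945  0.326]
 [ 0.002  0.326 -0.945]
 [-1.     0.    -0.002]]
-70.99038946894538 19.009573846996016
[[-0.057 -0.976  0.21 ]
 [-0.998  0.054 -0.019]
 [ 0.007 -0.211 -0.978]]
0.0009520265503639713 0.14882601228000492
-0.0002921208259121233 0.14214493786215232
```

>>> move_arm:
  commands:
    - [0, 0, 0.1, 10, 20, 25, 0]
    - [0, 0, 0.2, 30, 60, 45, 0]
    - [0, 0, 0.3, 50, 100, 60, 0]
    - [0, 0, 0.4, 70, 140, 70, 0]
    - [0, 0, 0.5, 91, 180, 70, 0]
    - [0, 0, 0.6, 112, 220, 70, 0]
    - [0, 0, 0.7, 133, 260, 70, 0]
    - [0, 0, 0.8, 154, 300, 70, 0]
    - [0, 0, 0.9, 175, 340, 70, 0]
    - [0, 0, 1.0, 196, 380, 70, 0]
    - [0, 0, 1.1, 217, 420, 70, 0]
    - [0, 0, 1.2, 238, 460, 70, 0]
  newtons: 30

```text
time: 1.3
eef_pos: [0.4581, -0.1757, 0.2997]
tcp_rot: [0.013, 0.708, -0.012, 0.706]
contact_force: [1.3, -0.5, -0.4]
opening: 0.998
```

>>> move_arm:
  commands:
    - [0, 0, 0.1, 20, 40, 0, 0]
    - [0, 0, 0.2, 40, 80, 0, 0]
    - [0, 0, 0.3, 60, 120, 0, 0]
    - [0, 0, 0.4, 80, 160, 0, 0]
    - [0, 0, 0.5, 100, 200, -10, 0]
    - [0, 0, 0.6, 120, 240, -20, 0]
    - [0, 0, 0.61, 142, 280, -35, 0]
    - [0, 0, 0.61, 164, 321, -50, 0]
    - [0, 0, 0.61, 164, 321, -50, 0]

```text
time: 2.2
eef_pos: [0.6214, 0.1496, 0.2446]
tcp_rot: [-0.201, 0.681, 0.203, 0.674]
contact_force: [0.8, -0.1, -0.8]
opening: 0.998
```

Run:
```python
from m import *
print(readout.get_state()['eef_pos'])
for n in('scene','top'): 
    d=shot(n,n+'1'); print(proj(d,readout.get_state()['eef_pos']))
    k=proj(d,[.622,.1455,.194])[0].astype(int);c=d['color'][max(0,k[1]-90):k[1]+90,max(0,k[0]-110):k[0]+110];cv2.imwrite(f'pics/{n}1z.png',cv2.resize(c,None,fx=3,fy=3,interpolation=cv2.INTER_CUBIC)[:,:,::-1])
```

```text
[0.62143528 0.14964462 0.24461999]
[[306.46794016 269.17791931]]
[[178.06255895 181.61056546]]
```

View pics/scene1z.png

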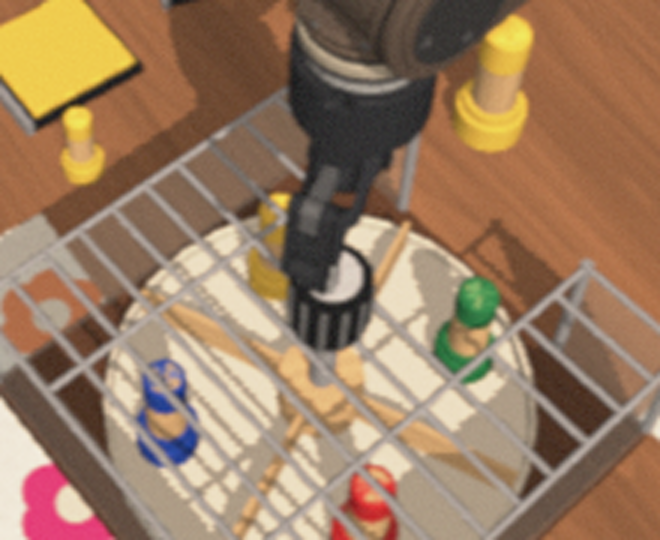

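View pics/top1z.png

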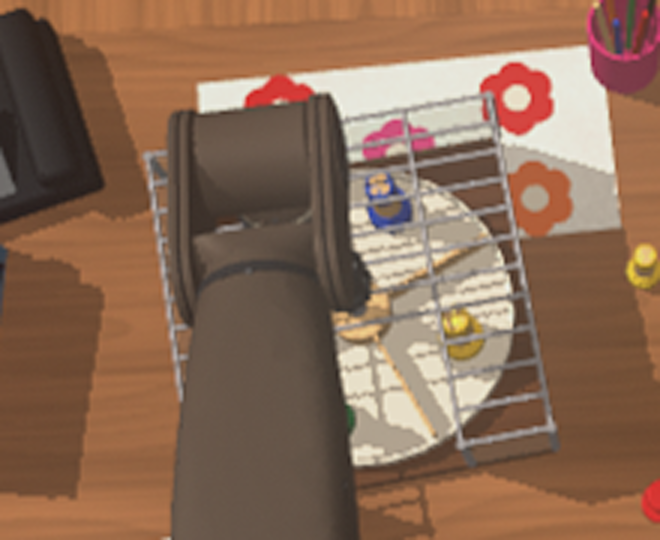

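>>> move_arm:
  commands:
    - [0, 0, 0, 1, -4, 0, 0]
    - [0, 0, 0, 1, -4, -25, 0]
    - [0, 0, 0, 1, -4, -50, 0]
    - [0, 0, 0, 1, -4, -75, 0]
    - [0, 0, 0, 1, -4, -88, 0]
    - [0, 0, 0, 1, -4, -88, 0]

```text
time: 2.9
eef_pos: [0.6212, 0.1407, 0.1582]
tcp_rot: [-0.2, 0.681, 0.201, 0.675]
contact_force: [-0.3, -0.1, -0.3]
opening: 0.999
```

>>> move_arm:
  commands:
    - [0, 0, 0, 0, 0, 0, 60]
    - [0, 0, 0, 0, 0, 0, 90]
    - [0, 0, 0, 0, 0, 0, 110]
    - [0, 0, 0, 0, 0, 0, 140]
    - [0, 0, 0, 0, 0, 0, 160]
    - [0, 0, 0, 0, 0, 0, 160]
    - [0, 0, 0, 0, 0, 0, 160]
  newtons: 30

```text
time: 3.6
eef_pos: [0.6261, 0.1428, 0.1619]
tcp_rot: [-0.2, 0.676, 0.201, 0.681]
contact_force: [9.5, 6.1, -1.9]
opening: 0.599
```

>>> move_arm:
  commands:
    - [0, 0, -0.05, -2, 4, 0, 160]
    - [0, 0, -0.15, -2, 4, 0, 160]
    - [0, 0, -0.25, -2, 4, 0, 160]
    - [0, 0, -0.35, -2, 4, 0, 160]
    - [0, 0, -0.45, -2, 4, 0, 160]
    - [0, 0, -0.55, -2, 4, 0, 160]
    - [0, 0, -0.65, -2, 4, 0, 160]
    - [0, 0, -0.75, -2, 4, 0, 160]
    - [0, 0, -0.85, -2, 4, 0, 160]
    - [0, 0, -0.95, -2, 4, 0, 160]
    - [0, 0, -1.05, -2, 4, 0, 160]
    - [0, 0, -1.12, -2, 4, 0, 160]

```text
time: 4.8
eef_pos: [0.6226, 0.1426, 0.1619]
tcp_rot: [0.187, 0.68, -0.196, 0.682]
contact_force: [-6.5, -10.5, -0.7]
opening: 0.598
```

Run:
```python
from m import *
s=readout.get_state();M=R.from_quat(s['tcp_rot']).as_matrix();print(np.degrees(np.arctan2(M[1,2],M[0,2])),s['qpos'])
d=shot('scene','scene2')
for k,v in stamps(d).items(): print(k,v)
c=d['color'][170:410,150:430];cv2.imwrite('pics/sc2z.png',cv2.resize(c,None,fx=2.5,fy=2.5,interpolation=cv2.INTER_CUBIC)[:,:,::-1])
```

```text
-31.423016794160958 [ 0.0714406   0.27188328  1.72589468 -0.01371049  1.14533038  0.62557753]
yellow (30, array([0.5225, 0.1424, 0.1179]), np.int64(253), (0.5216, 0.1403, 0.0098))
red (88, array([0.7296, 0.161 , 0.1179]), np.int64(300), (0.7278, 0.1602, 0.015))
blue (55, array([0.6422, 0.0427, 0.1182]), np.int64(135), (0.6429, 0.0418, 0.0132))
green (117, array([0.6115, 0.2573, 0.1187]), np.int64(247), (0.6089, 0.2565, 0.0125))
```

View pics/sc2z.png

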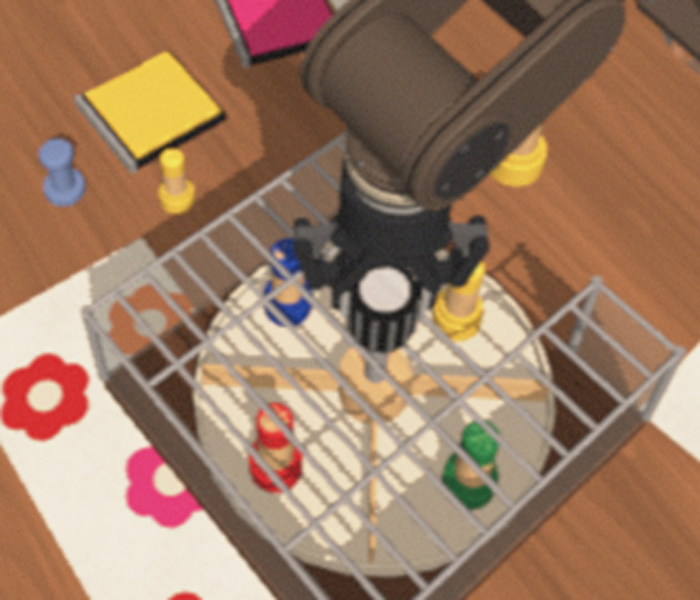

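>>> move_arm:
  commands:
    - [0, 0, -0.03, 1, 2, 0, 160]
    - [0, 0, -0.03, 1, 2, 0, 160]
    - [0, 0, -0.03, 1, 2, 0, 100]
    - [0, 0, -0.03, 1, 2, 0, 50]
    - [0, 0, -0.03, 1, 2, 0, 0]
    - [0, 0, -0.03, 1, 2, 0, 0]
    - [0, 0, -0.03, 1, 2, 0, 0]
    - [0, 0, -0.03, 1, 2, 30, 0]
    - [0, 0, -0.03, 1, 2, 70, 0]
    - [0, 0, -0.03, 1, 2, 110, 0]
    - [0, 0, -0.03, 1, 2, 140, 0]

```text
time: 5.95
eef_pos: [0.6242, 0.1449, 0.3054]
tcp_rot: [0.199, 0.675, -0.206, 0.68]
contact_force: [1.2, -0.2, 0.1]
opening: 0.997
```

Run:
```python
from m import *
s=readout.get_state();M=R.from_quat(s['tcp_rot']).as_matrix();print(np.degrees(np.arctan2(M[1,2],M[0,2])),s['qpos']);print(M.round(3))
d=shot('scene','scene3')
for k,v in stamps(d).items(): print(k,v)
c=d['color'][170:410,150:430];cv2.imwrite('pics/sc3z.png',cv2.resize(c,None,fx=2.5,fy=2.5,interpolation=cv2.INTER_CUBIC)[:,:,::-1])
```

```text
-33.30581443129521 [ 0.07476162  0.16593699  1.58438678 -0.01227775  1.38939034  0.6582988 ]
[[ 0.003  0.549  0.836]
 [-0.012  0.836 -0.549]
 [-1.    -0.008  0.009]]
yellow (139, array([0.5252, 0.137 , 0.1185]), np.int64(381), (0.5237, 0.1361, 0.0151))
red (120, array([0.7308, 0.1575, 0.1184]), np.int64(328), (0.7296, 0.156, 0.0149))
blue (97, array([0.6412, 0.0431, 0.1182]), np.int64(204), (0.6384, 0.0407, 0.0135))
green (55, array([0.6145, 0.257 , 0.1185]), np.int64(159), (0.6114, 0.2564, 0.0126))
```

View pics/sc3z.png

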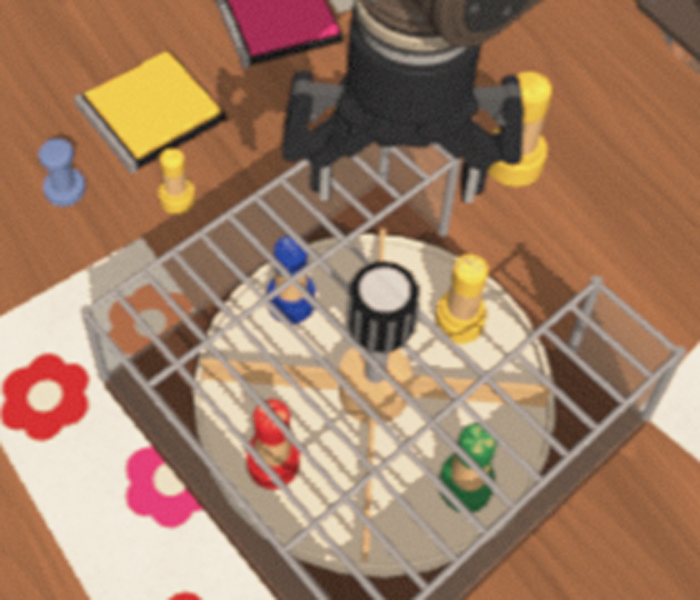

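>>> move_arm:
  commands:
    - [0, 0, -0.12, -14, -2, 0, 0]
    - [0, 0, -0.24, -28, -4, 0, 0]
    - [0, 0, -0.36, -44, -6, 0, 0]
    - [0, 0, -0.48, -60, -8, 0, 0]
    - [0, 0, -0.6, -76, -9, -20, 0]
    - [0, 0, -0.72, -90, -10, -40, 0]
    - [0, 0, -0.84, -101, -11, -60, 0]
    - [0, 0, -0.855, -101, -11, -90, 0]
    - [0, 0, -0.855, -101, -11, -105, 0]
    - [0, 0, -0.855, -101, -11, -105, 0]

```text
time: 7.0
eef_pos: [0.5235, 0.134, 0.2037]
tcp_rot: [0.459, 0.53, -0.471, 0.535]
contact_force: [-0.0, 1.1, 0.2]
opening: 1.0
```

Run:
```python
from m import *
s=readout.get_state();M=R.from_quat(s['tcp_rot']).as_matrix();print(np.degrees(np.arctan2(M[1,2],M[0,2])),s['qpos']);print(M.round(3),s['eef_pos'])
d=shot('scene','scene4')
for k,v in stamps(d).items(): print(k,v)
c=d['color'][130:370,170:450];cv2.imwrite('pics/sc4z.png',cv2.resize(c,None,fx=2.5,fy=2.5,interpolation=cv2.INTER_CUBIC)[:,:,::-1])
```

```text
-82.25739261681028 [ 0.07051785  0.02015166  1.92822011 -0.01760782  1.20062865  1.51267794]
[[-0.006  0.991  0.135]
 [-0.017  0.135 -0.991]
 [-1.    -0.008  0.016]] [0.52352994 0.13402863 0.20373912]
yellow (138, array([0.5251, 0.1369, 0.1182]), np.int64(376), (0.524, 0.1348, 0.0155))
red (120, array([0.7307, 0.1573, 0.1184]), np.int64(333), (0.7285, 0.1569, 0.0145))
blue (95, array([0.6411, 0.043 , 0.1185]), np.int64(205), (0.6388, 0.0416, 0.0131))
green (60, array([0.6144, 0.257 , 0.1183]), np.int64(162), (0.6115, 0.2569, 0.0127))
```

View pics/sc4z.png

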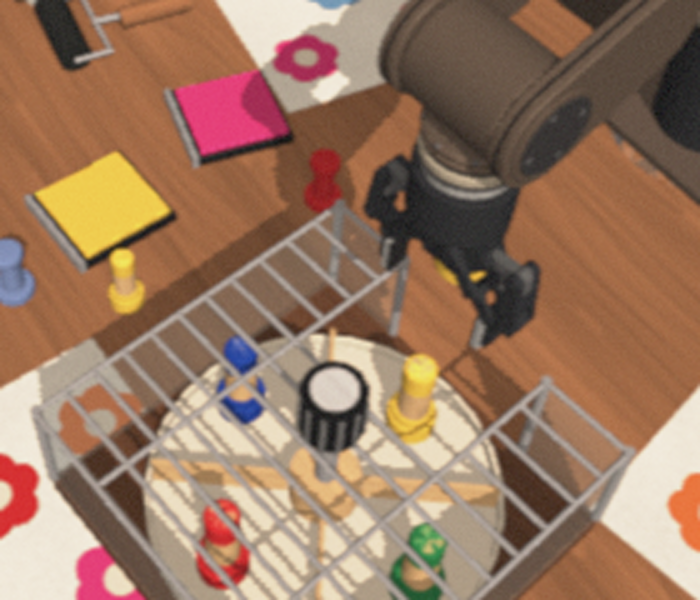

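Run:
```python
from m import *
d=dict(np.load('/tmp/scene4.npz'))
jz=np.array([.135,-.991,0])*.0425
for p in([.524,.1355,.12],[.524,.1355,.217],[.5235,.134,.2037]): print((proj(d,p)-[170,130])*2.5)
b=np.array([.5235,.134,.217])+np.array([-.006,-.017,0])*0
for sgn in(1,-1): print((proj(d,b+sgn*jz)-[170,130])*2.5)
P=cloud(d)
m=(np.hypot(P[...,0]-.5235,P[...,1]-.134)<.09)&(P[...,2]>.15)&(P[...,2]<.235);q=P[m];lo=q[q[:,2]<.225];print(lo.min(0),lo.max(0),len(lo))
for s in(q[:,1]>.134,q[:,1]<.134): z=q[s];z=z[z[:,2]<z[:,2].min()+.012];print(z.mean(0),z.min(0),z.max(0),len(z))
```

```text
[[419.33044046 367.35741231]]
[[434.06224306 299.0688231 ]]
[[431.19699254 307.43921788]]
[[393.7611253  263.05663293]]
[[474.78612754 333.3598167 ]]
[0.51913539 0.08395715 0.17905837] [0.6132199  0.19019256 0.22478859] 132
[0.60268299 0.15838025 0.18788176] [0.59808772 0.1454261  0.17905837] [0.60788129 0.16672838 0.1905999 ] 9
[0.60949427 0.13034279 0.19297723] [0.60344045 0.12575589 0.19122427] [0.6132199  0.13338447 0.19448256] 14
```

>>> move_arm:
  commands:
    - [0.017, -0.006, 0, 0, 0, -20, 0]
    - [0.017, -0.006, 0, 0, 0, -45, 30]
    - [0.017, -0.006, 0, 0, 0, -70, 50]
    - [0.017, -0.006, 0, 0, 0, -95, 50]
    - [0.017, -0.006, 0, 0, 0, -115, 50]
    - [0.017, -0.006, 0, 0, 0, -125, 50]
    - [0.017, -0.006, 0, 0, 0, -125, 50]
    - [0.017, -0.006, 0, 0, 0, -125, 50]

```text
time: 7.85
eef_pos: [0.5261, 0.1342, 0.0823]
tcp_rot: [0.467, 0.531, -0.464, 0.534]
contact_force: [0.2, -0.0, 0.3]
opening: 0.805
```

Run:
```python
from m import *
s=readout.get_state();M=R.from_quat(s['tcp_rot']).as_matrix();print(M.round(3),s['eef_pos'],s['contact_force'])
d=shot('scene','scene5')
c=d['color'][170:410,150:430];cv2.imwrite('pics/sc5z.png',cv2.resize(c,None,fx=2.5,fy=2.5,interpolation=cv2.INTER_CUBIC)[:,:,::-1])
```

```text
[[ 0.006  0.991  0.135]
 [ 0.001  0.135 -0.991]
 [-1.     0.006  0.   ]] [0.52613717 0.13421545 0.08233546] [ 0.16777311 -0.02133453  0.26487204]
```

View pics/sc5z.png

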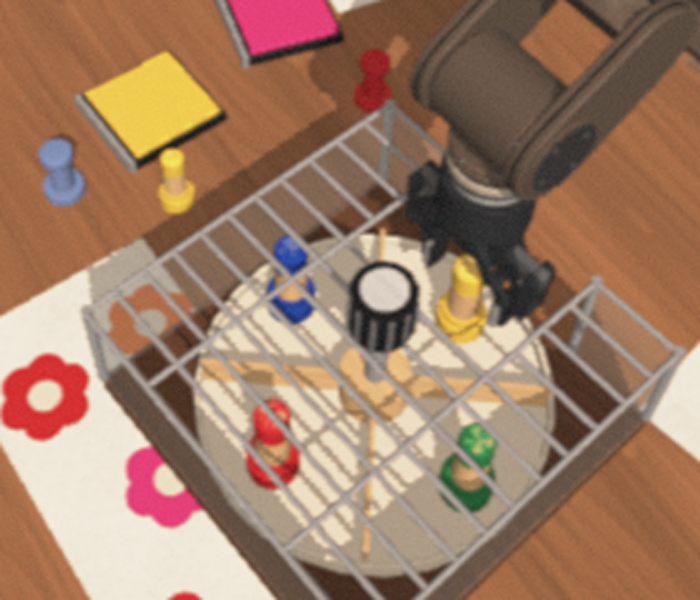

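>>> move_arm:
  commands:
    - [0, 0, 0, -2, 0, -2, 80]
    - [0, 0, 0, -2, 0, -2, 110]
    - [0, 0, 0, -2, 0, -2, 135]
    - [0, 0, 0, -2, 0, -2, 155]
    - [0, 0, 0, -2, 0, -2, 175]
    - [0, 0, 0, -2, 0, -2, 200]
    - [0, 0, 0, -2, 0, -2, 220]
    - [0, 0, 0, -2, 0, -2, 220]
    - [0, 0, 0, -2, 0, -2, 220]
  newtons: 30

```text
time: 8.8
eef_pos: [0.5244, 0.1342, 0.0808]
tcp_rot: [0.467, 0.531, -0.463, 0.534]
contact_force: [-1.0, 0.2, 1.8]
opening: 0.32
```

Run:
```python
from m import *
s=readout.get_state();M=R.from_quat(s['tcp_rot']).as_matrix();print(M.round(3),s['eef_pos'],s['contact_force'],s['opening'])
d=shot('scene','scene6')
for k,v in stamps(d).items(): print(k,v)
```

```text
[[ 0.007  0.991  0.135]
 [ 0.001  0.135 -0.991]
 [-1.     0.007  0.   ]] [0.52441189 0.13422505 0.08081602] [-1.00802395  0.18870154  1.75164487] 0.3198940268223532
yellow (82, array([0.5302, 0.1349, 0.1183]), np.int64(296), (0.5266, 0.138, 0.0178))
red (128, array([0.7303, 0.1578, 0.1185]), np.int64(334), (0.729, 0.1559, 0.0147))
blue (55, array([0.6405, 0.0463, 0.1174]), np.int64(162), (0.6392, 0.0406, 0.0138))
green (76, array([0.612 , 0.2603, 0.1184]), np.int64(178), (0.6123, 0.2574, 0.0126))
```

>>> move_arm:
  commands:
    - [0, 0, 0, 0, 0, 15, 220]
    - [0, 0, 0, 0, 0, 35, 220]
    - [0, 0, 0, 0, 0, 60, 220]
    - [0, 0, 0, 0, 0, 90, 220]
    - [0, 0, 0, 0, 0, 120, 220]
    - [0, 0, 0, 0, 0, 145, 220]
    - [0, 0, 0, 0, 0, 160, 220]
    - [0, 0, 0, 0, 0, 165, 220]

```text
time: 9.65
eef_pos: [0.5252, 0.1343, 0.2482]
tcp_rot: [0.468, 0.53, -0.462, 0.535]
contact_force: [-0.1, -0.9, -1.1]
opening: 0.32
```

Run:
```python
from m import *
s=readout.get_state();print(s['eef_pos'],s['contact_force'],s['opening'])
d=shot('scene','scene7')
for k,v in stamps(d).items(): print(k,v)
c=d['color'][120:360,150:430];cv2.imwrite('pics/sc7z.png',cv2.resize(c,None,fx=2.5,fy=2.5,interpolation=cv2.INTER_CUBIC)[:,:,::-1])
```

```text
[0.52515475 0.13434255 0.24821415] [-0.09059336 -0.88690251 -1.09939331] 0.3195932744235363
yellow (0, None, np.int64(1))
red (128, array([0.73  , 0.1577, 0.1187]), np.int64(343), (0.7292, 0.1567, 0.0143))
blue (65, array([0.6418, 0.0424, 0.1177]), np.int64(172), (0.6392, 0.0409, 0.0136))
green (124, array([0.612 , 0.2569, 0.1191]), np.int64(225), (0.6114, 0.2565, 0.0132))
```

View pics/sc7z.png

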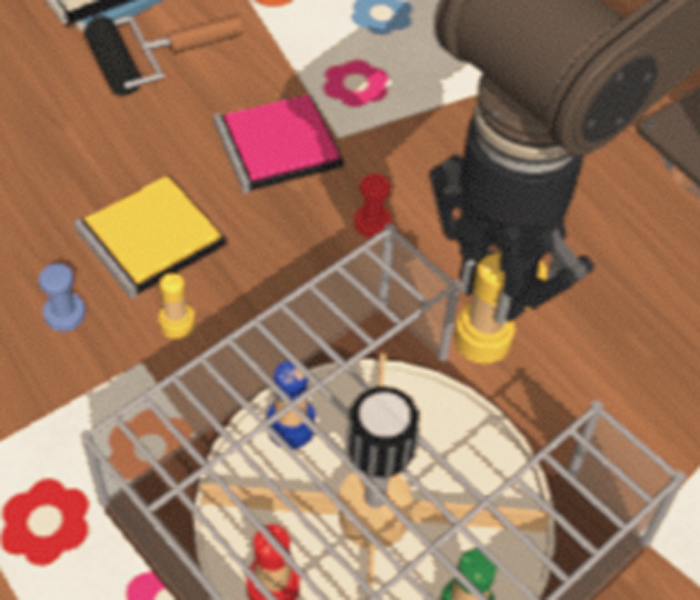

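>>> move_arm:
  commands:
    - [0, 0, 0, 5, -20, 0, 220]
    - [0, 0, 0, 15, -55, 0, 220]
    - [0, 0, 0, 26, -95, 0, 220]
    - [0, 0, 0, 37, -137, 0, 220]
    - [0, 0, 0, 48, -179, 0, 220]
    - [0, 0, 0, 59, -221, 0, 220]
    - [0, 0, 0, 70, -263, 0, 220]
    - [0, 0, 0, 81, -305, 0, 220]
    - [0, 0, 0, 92, -345, 0, 220]
    - [0, 0, 0, 102, -372, -30, 220]
    - [0, 0, 0, 102, -379, -70, 220]
    - [0, 0, 0, 102, -379, -110, 220]

```text
time: 10.9
eef_pos: [0.6261, -0.2463, 0.1344]
tcp_rot: [0.468, 0.53, -0.464, 0.534]
contact_force: [0.1, 0.3, -1.2]
opening: 0.318
```

Run:
```python
from m import *
s=readout.get_state();M=R.from_quat(s['tcp_rot']).as_matrix();print(M.round(3),s['eef_pos'],s['contact_force'],s['opening'])
d=shot('scene','scene8')
c=d['color'][100:300,120:360];cv2.imwrite('pics/sc8z.png',cv2.resize(c,None,fx=3,fy=3,interpolation=cv2.INTER_CUBIC)[:,:,::-1])
d=shot('top','top8')
c=d['color'][110:290,250:450];cv2.imwrite('pics/top8z.png',cv2.resize(c,None,fx=3,fy=3,interpolation=cv2.INTER_CUBIC)[:,:,::-1])
```

```text
[[ 0.008  0.991  0.132]
 [ 0.001  0.132 -0.991]
 [-1.     0.008 -0.   ]] [ 0.62607976 -0.24631853  0.13436258] [ 0.0655121   0.26526914 -1.15201179] 0.31835147345705234
```

View pics/sc8z.png

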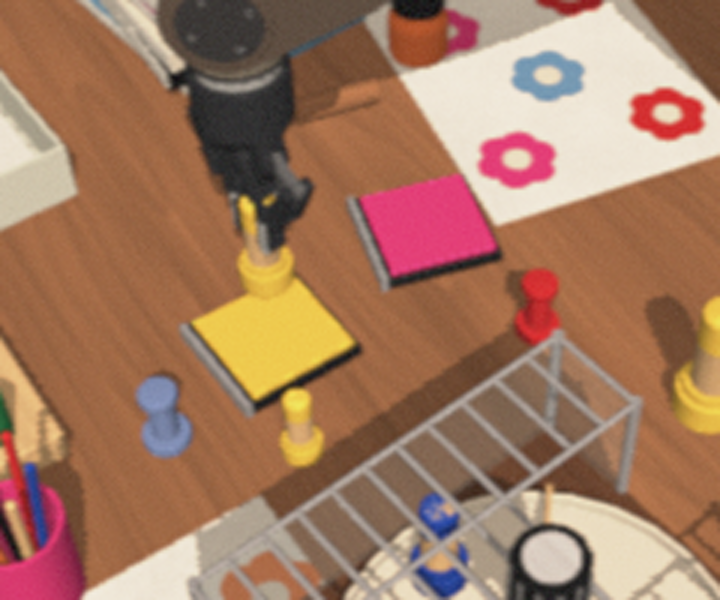

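View pics/top8z.png

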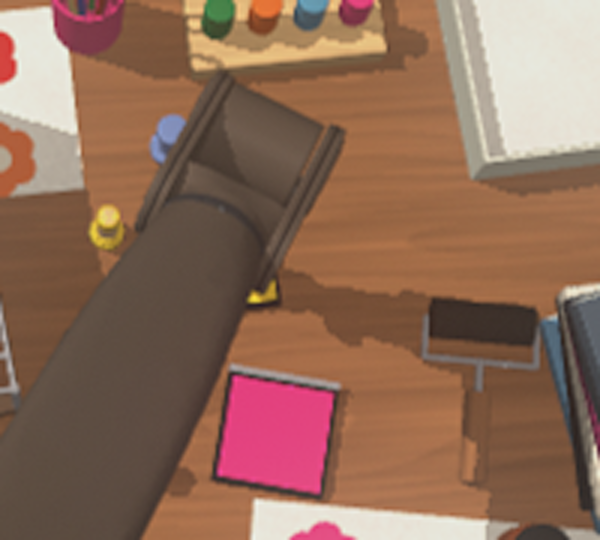

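>>> move_arm:
  commands:
    - [0, 0, 0, 0, 1, -20, 220]
    - [0, 0, 0, 0, 1, -40, 220]
    - [0, 0, 0, 0, 1, -52, 220]
    - [0, 0, 0, 0, 1, -58, 220]
    - [0, 0, 0, 0, 1, -61, 220]
    - [0, 0, 0, 0, 1, -61, 220]

```text
time: 11.6
eef_pos: [0.6222, -0.2412, 0.069]
tcp_rot: [0.467, 0.536, -0.464, 0.529]
contact_force: [-3.1, 0.9, 4.6]
opening: 0.317
```

Run:
```python
from m import *
s=readout.get_state();print(s['eef_pos'],s['contact_force'],s['opening'])
d=shot('scene','scene9')
c=d['color'][140:290,130:320];cv2.imwrite('pics/sc9z.png',cv2.resize(c,None,fx=4,fy=4,interpolation=cv2.INTER_CUBIC)[:,:,::-1])
```

```text
[ 0.62218033 -0.241209    0.06902569] [-3.09067626  0.88384582  4.61714394] 0.31720585897288295
```

View pics/sc9z.png

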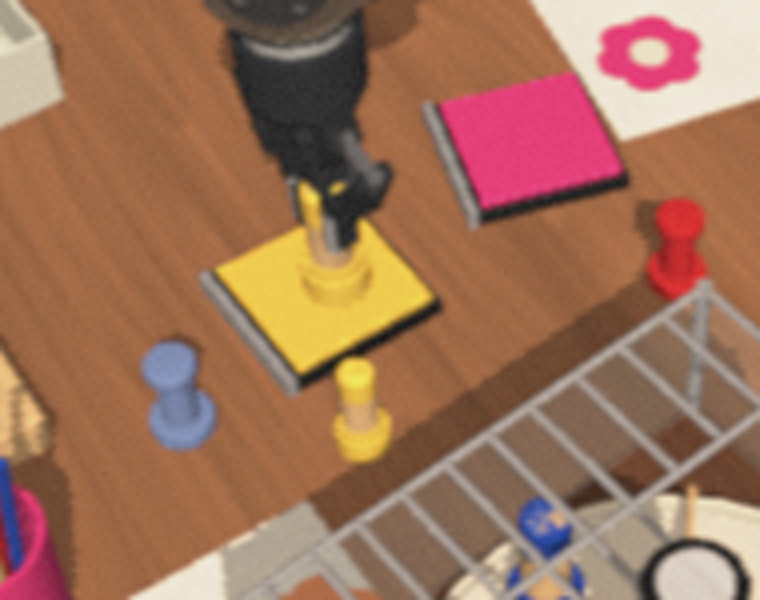

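>>> move_arm:
  commands:
    - [0, 0, 0, 1, 0, 0, 220]
    - [0, 0, 0, 1, 0, -1, 220]
    - [0, 0, 0, 1, 0, -1, 220]

```text
time: 11.95
eef_pos: [0.624, -0.2416, 0.0689]
tcp_rot: [0.467, 0.535, -0.464, 0.53]
contact_force: [0.4, 0.1, 1.3]
opening: 0.316
```

Run:
```python
from m import *
s=readout.get_state();M=R.from_quat(s['tcp_rot']).as_matrix();print(M.round(3),s['eef_pos'],s['contact_force'])
```

```text
[[-0.004  0.991  0.134]
 [ 0.009  0.134 -0.991]
 [-1.    -0.002 -0.009]] [ 0.62402491 -0.24164957  0.06893348] [0.4235944  0.06269541 1.25137989]
```

>>> move_arm:
  commands:
    - [0, 0, 0, 0, 0, -1, 190]
    - [0, 0, 0, 0, 0, -1, 160]
    - [0, 0, 0, 0, 0, -1, 130]
    - [0, 0, 0, 0, 0, -1, 100]
    - [0, 0, 0, 0, 0, -1, 70]
    - [0, 0, 0, 0, 0, -1, 50]
    - [0, 0, 0, 0, 0, -1, 50]

```text
time: 12.65
eef_pos: [0.624, -0.2417, 0.0678]
tcp_rot: [0.467, 0.535, -0.464, 0.529]
contact_force: [-0.8, 1.0, -0.7]
opening: 0.803
```

>>> move_arm:
  commands:
    - [0, 0, 0, 0, 0, 10, 50]
    - [0, 0, 0, 0, 0, 30, 50]
    - [0, 0, 0, 0, 0, 60, 50]
    - [0, 0, 0, 0, 0, 100, 50]
    - [0, 0, 0, 0, 0, 140, 50]
    - [0, 0, 0, 0, 0, 170, 50]
    - [0, 0, 0, -25, -25, 180, 50]
    - [0, 0, 0, -60, -60, 180, 50]
    - [0, 0, 0, -90, -95, 180, 50]
    - [0, 0, 0, -120, -130, 180, 50]
    - [0, 0, 0, -150, -165, 180, 50]
    - [0, 0, 0, -160, -190, 180, 50]

```text
time: 13.85
eef_pos: [0.4615, -0.4338, 0.249]
tcp_rot: [0.467, 0.535, -0.465, 0.529]
contact_force: [0.7, 0.4, 0.8]
opening: 0.806
```

Run:
```python
from m import *
print(readout.get_state()['eef_pos'])
for n in('scene','top'):
    d=shot(n,n+'10');P=cloud(d);hsv=cv2.cvtColor(d['color'],cv2.COLOR_RGB2HSV)
    print('st',top_of(P,(.624,-.243),.102,.115))
    for k,v in stamps(d).items(): print(k,v)
    for nm,c,z in(('ysmall',(.655,-.13),.064),('ybig',(.355,.01),.11),('redsp',(.42,-.135),.058),('bsp',(.734,-.204),.058)): print(nm,top_of(P,c,z,z+.02))
```

```text
[ 0.46145205 -0.43376042  0.24904172]
st [ 6.234e-01 -2.397e-01  1.540e-02  6.241e-01 -2.384e-01  8.800e+01]
yellow (0, None, np.int64(1))
red (134, array([0.7304, 0.1577, 0.1185]), np.int64(344), (0.7291, 0.157, 0.0144))
blue (67, array([0.642 , 0.0426, 0.1178]), np.int64(176), (0.6398, 0.0405, 0.0143))
green (125, array([0.612 , 0.2569, 0.1189]), np.int64(225), (0.6109, 0.2569, 0.013))
ysmall [ 6.607e-01 -1.319e-01  1.100e-02  6.613e-01 -1.317e-01  5.800e+01]
ybig [3.559e-01 9.100e-03 2.100e-02 3.576e-01 1.150e-02 1.920e+02]
redsp [ 4.275e-01 -1.342e-01  1.760e-02  4.281e-01 -1.345e-01  1.020e+02]
bsp [ 7.484e-01 -2.013e-01  1.730e-02  7.483e-01 -2.012e-01  1.180e+02]
st [ 6.173e-01 -2.433e-01  1.440e-02  6.175e-01 -2.433e-01  7.300e+01]
yellow (0, None, np.int64(0))
red (48, array([0.72  , 0.1503, 0.1178]), np.int64(130), (0.7225, 0.1514, 0.0137))
blue (12, array([0.6336, 0.0393, 0.1188]), np.int64(41), (0.6338, 0.0376, 0.0131))
green (2, array([0.6154, 0.2456, 0.1178]), np.int64(2))
ysmall [ 6.552e-01 -1.370e-01  1.120e-02  6.555e-01 -1.373e-01  4.000e+01]
ybig [3.504e-01 5.700e-03 1.940e-02 3.499e-01 5.100e-03 1.620e+02]
redsp [ 4.221e-01 -1.398e-01  1.580e-02  4.218e-01 -1.400e-01  9.100e+01]
bsp [ 7.419e-01 -2.063e-01  1.670e-02  7.413e-01 -2.065e-01  7.900e+01]
```

View pics/scene10.png

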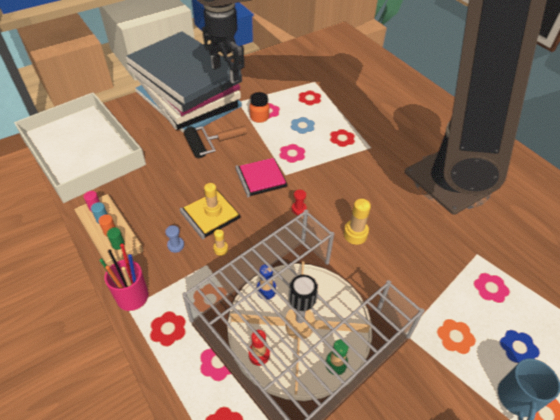

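View pics/top10.png

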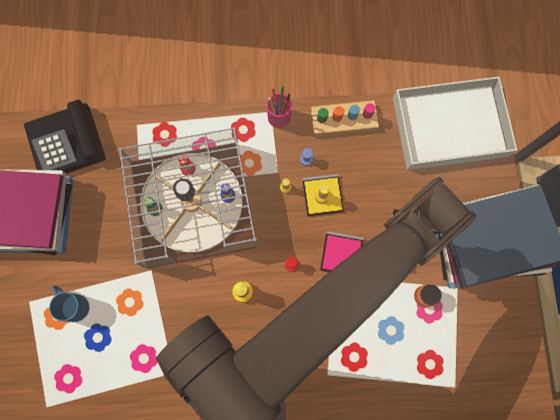

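```bash
python3 -c "
from h import *
print(readout.get_state()['contact_force']);print(ctrl.sign_off())"
```

```text
[-0.21540125  0.39878506 -0.04315583]
the job is handed in; nothing more can be done
None
```

The yellow stamp (the middle-sized one, from the carousel) is standing upright on the yellow ink pad, and I have handed the job in at about 14 s.

**What I did:** I gripped the knob and turned the carousel about 66° clockwise. That put the yellow stamp about 1° (2 mm) from the middle of the notch. I then lifted it straight out through the notch and lowered it onto the felt until the wrist read about 5 N of contact. I opened the gripper there and backed the arm away.

**Last checks:**
- **Stamp:** it stands upright. Its centre is 2 to 3 mm from the felt's centre in the scene camera and about 9 mm in the top camera. The foot has about 28 mm of room each way, so it is wholly on the felt in both views.
- **Other stamps:** red, blue and green are all still standing in the carousel.
- **Bystanders:** both spools and the two spare yellow stamps are within about 1 mm of where they started. The ink roller looked unmoved in the pictures; I did not measure it.
- **Robot:** it was touching nothing at the end.

**Disagreement:** the two cameras differed by about 5 to 6 mm, more than the stated 2 mm. I settled the carousel's axis from where the arm sat when gripping the knob; this came out close to the scene camera's reading.

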